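Serve a laundry tablet with the tongs

ROBOT

A 6-joint arm with a two-finger parallel gripper is mounted at the origin on the work surface. World frame = base frame: x ahead of the robot, y to its left, z up, the work surface at z = 0. Lengths are in m, angles in rad, forces in N, time in s.
With the tool pointing down it reaches from about 0.35 to 0.775 m from the base axis. Payload 5.5 kg.
Tool frame: the origin (TCP) lies between the finger pads; the fingertips stand 11 mm ahead of it and the grasp point (between the pads) lies 8 mm behind it (tips_ahead is the distance from the TCP to the fingertips, in m); z points along the fingers, y is the line along which they close (so a half turn about z gives the same grasp; the last joint's range is limited). The gripper opens to 85 mm and grips with 20 to 120 N. Pads are 22 mm wide; open, the fingers measure 114 mm over their backs; the gripper's body (76 mm by 85 mm) begins 54 mm behind the grasp point. The pads swing forward as they close: fully open they stand 13 mm farther back than shut.
Start: joints at [0.992, 0.313, 0.046, 1.304, 0, 1.431], TCP at [0.244, 0.521, 0.242] pointing down, gripper open.
Joint ranges: [-2.76, 2.76], [-0.86, 1.69], [-1.03, 1.26], [-2.2, 2.34], [-1.47, 1.5], [-3.14, 3.14]. Speed limits (rad/s): [2.57, 2.57, 3.14, 3.14, 3.14, 3.14].

INTERFACE

Orientations are given as a unit quaternion [w, x, y, z].
In Python, from workcell import * gives the robot as it stands. The module is installed in compiled form; this text tells all that it offers.
- The arm moves only by the tool jog_arm, never from a script. Its argument "moves" is a list of rows, each an object with "fingers": the closure, from 0 (fully open) to 1 (shut); "slide": the shift along the tool's x, y, z in mm, a list of three; "angular": the turn, a rotation vector about the tool's x, y, z in degrees, a list of three. A call has 1 to 10 rows; each row is the pose to reach, as a shift and turn from the pose commanded when the call began, along the tool's axes at that moment; what a row does not reach only later rows make up. A row lasts 1/12 s, in which the tool goes at most 41.7 mm and 7.16 degrees, less where a joint would pass 70% of its speed; a pose out of reach is approached as far as the arm can. A call with a gripper value outside its range is refused whole. The fingers move at their own pace and stop on an object; "squeeze" is the grip in N (left out, the last holds). Time passes only in rows, so rows that repeat a pose let the fingers close. It gives the time, the measured TCP pose, the force, the opening and the grip force at its end, in the units of the state.
- get_state(): the state, without advancing time (a new reading comes with each control period).
- read_camera(name): name is "side" or "top"; returns a dict with "color" (420x560x3 uint8, red, green, blue), "fovy" (degrees; the focal length in pixels is half the picture's height over the tangent of half this angle, whatever the lens; pixels are square), "cx", "cy" (the principal point, pixels), "world_from_camera" (4x4, takes a point from camera to world coordinates). Camera axes: x right, y down, z forward; pixel columns grow to the right and rows downward; lengths in m; the calibration is good to about 2 mm. A picture is of the moment at which its call begins. There is no depth.
- hand_in(): hands the job in; it is judged then, once.
Trained networks look in a picture, given as the dict that the camera call returned (one of the last four; its "shot" number tells which), for a name from the list of things; names that differ only in an ending like _2 or _b are one class to them, and where a whole thing is asked for, a point or a joint stands for the part that bears it (a point fixed in the world has none). Each returns a list of dicts, best first, with "p" (0 to 1); they miss things now and then, are a little off and sometimes report something else, mostly with a low value. They report only what shows in the picture. A call takes as long as a camera call.
- look_for(target, picture): "point" ([column, row] in pixels, amid what is visible of it).
- tip_of(target, picture): "point" ([column, row] in pixels: a listed point, or the origin of a listed thing).
The state is a dict: "clock": time; "joint_pos": joint angles; "qvel": joint speeds; "tau": joint torques, N m; "tcp_pos": TCP position; "orientation": TCP orientation; "wrist_force": force on the tool from outside, world axes, zero at the start; "ft_torque": the same for the moment, N m; "finger_gap": finger opening in m; "grip_force": force on a finger pad.
Only numpy, scipy, OpenCV 4.12 (cv2) and the standard library are available. Lean on these libraries where they do the work, as an engineer would, in place of code of your own. Each camera call takes 0.05 s, during which the arm holds its last target. There are 200 camera calls.

TASK

Press the sprung cover of the tablet tub down until it snaps shut and stays shut by itself, then take the tongs from their rest and with them pick the blue-ended tablet off its dish. Finish while holding: the program ends with the robot still gripping the tongs and the blue tablet held still between their jaws at least 10 cm above the table. The gripper itself must not touch either tablet, and the orange tablet, the vase, the softener bottle and the cup stay where they are.

Things in the scene. Friction and masses are not known exactly. Their poses are not given: they have to be found in the camera images.
- tub: White open tub, 120 (x) x 140 (y) x 60 mm tall, fixed to the table; origin at the centre of its underside, z up. Its own -x side, roughly facing the robot, is the catch side; along its +x top edge runs the cover's hinge line, 60 mm to +x and 60 mm above the origin.
- cover (a joint): Angle (rad) of the tub's grey hinged cover: 0 shut and level, positive raised. It starts at about 0.5 to 0.8, held up by a weak spring (under 1 N at its free edge). In the last 0.1 rad a tongue on the free edge meets a snap catch on the tub's -x wall (about 3 to 6 N at the green pad); once past it the joint reads under 0.02 and stays so when let go. If not pressed past, it springs back up.
- cover_pad (a point): Centre of the green disc (26 mm wide) on the cover's upper face where it is pressed, 85 mm from the hinge line; moves with the cover, z axis is the cover's upward normal. Shut, it lies 25 mm to -x of the tub's origin and 67 mm above it. The cover is 6 mm thick, 144 mm wide and reaches 135 mm from the hinge line at the catch tongue.
- rest: Blue plastic tong rest fixed to the table, 210 x 85 mm, 4 mm base plate with two cross ribs 20 mm tall (14 mm long, 85 mm wide) that carry the tongs; origin under its centre. The ribs are centred 72 mm to -x and 68 mm to +x of the origin, leaving the space round the tongs' grip free for fingers.
- tongs: The loose tongs, 240 mm long, about 100 g, lying on edge on the rest, jaws apart sideways. Origin under the middle of the grip, at the height of their lowest face; x axis runs along the tongs to the jaws, z up. The arms are upright steel strips 24 mm tall, hinged at the tail 115 mm to -x; black rubber sleeves 60 mm long mark the grip.
- tongs_grip (a point): Middle of the tongs' grip, half-way up and between the arms, axes as the tongs. Open, they are 61 mm over the sleeves, jaw gap 55 mm, each arm splayed 0.06 rad. A spring holds them open: squeezing takes 9 to 11 N per side at the grip. Squeezed to 47 mm over the sleeves the arms are parallel and the jaw gap is 30 mm; each 1 mm of squeeze closes the gap by about 1.85 mm.
- tongs_tips (a point): Middle between the tongs' two jaw pads (32 mm long, 24 mm tall, black rubber), half-way up, 99 mm to +x of the grip point; same axes as the grip.
- blue_center (a point): Centre of the blue-ended laundry tablet to pick: upright hard disc 30 mm wide, 22 mm tall, blue with a white middle band, about 25 g, on one of the two dishes.
- tablet_blue: The same blue tablet; origin at the centre of its underside.
- orange_center (a point): Centre of the orange tablet of the same size, on the other dish; leave it alone.
- tablet_orange: The same orange tablet; origin at the centre of its underside.
- dish0: White round dish stand, fixed, 72 mm wide on top, flat top 20 mm above the table; origin under its centre. It carries the blue tablet, up to 14 mm off its centre.
- dish1: The other, same dish stand, under the orange tablet. The two may swap places.
- vase: Yellow vase with a plant, 76 mm wide, about 170 mm tall with leaves; loose bystander, origin under its centre.
- softener: White softener bottle with a blue cap, 64 mm wide, 170 mm tall; loose bystander, origin under its centre.
- scoop_cup: Orange measuring cup, 64 mm wide, 55 mm tall; loose bystander, origin under its centre.

How it is judged:
On the way, in this order (a step that is already met when the one before it is completed fails the run):
1. the cover is snapped shut and stays shut with the robot off it, the tablet still on its dish (value of joint cover below 0.03 rad and contact force between each of the fingers, the arm and tub below 0.05 N and height (world z) of each of blue_center, tongs_grip below 0.05 m), for 0.3 s.
2. the tongs are lifted clear of their rest in the gripper, the tablet still on its dish (height (world z) of tongs_grip above 0.05 m and contact force between the fingers and tongs above 1 N and contact force between tongs and rest below 0.05 N and height (world z) of blue_center below 0.05 m), for 0.1 s.
3. the blue tablet is lifted between the jaws of the tongs (height (world z) of blue_center above 0.095 m and distance between blue_center and tongs_tips below 0.03 m and contact force between tongs and tablet_blue above 0.5 N and contact force between the fingers and tongs above 1 N and height (world z) of tongs_grip above 0.07 m and height (world z) of tongs_tips above 0.08 m and contact force between the fingers and tablet_blue below 0.05 N and linear speed of tablet_blue below 0.03 m/s and contact force between each of tongs, tablet_blue and rest below 0.05 N and contact force between each of tongs, tablet_blue and tub below 0.05 N and contact force between each of tongs, tablet_blue and dish0 below 0.05 N and contact force between each of tongs, tablet_blue and dish1 below 0.05 N and contact force between each of tongs, tablet_blue and vase below 0.05 N and contact force between each of tongs, tablet_blue and softener below 0.05 N and contact force between each of tongs, tablet_blue and scoop_cup below 0.05 N and contact force between each of tongs, tablet_blue and tablet_orange below 0.05 N), for 0.3 s.
At the end, for the whole second after the job is handed in: Cover shut (joint under 0.03 rad), robot off it; gripper holds the tongs (over 1 N), which touch nothing but the blue tablet between their jaws (within 30 mm, over 0.5 N); its centre is over 95 mm above the table, under 0.03 m/s; orange tablet within 20 mm of its start (all of step 3 and value of joint cover below 0.03 rad and contact force between each of the fingers, the arm and tub below 0.05 N and distance of orange_center from where it was at the start of the episode below 0.02 m); the arm keeps its last pose, push and grip.
It fails at once if the gripper or arm touches a tablet (contact force between any of the fingers, the arm and tablet_blue above 0.2 N or contact force between any of the fingers, the arm and tablet_orange above 0.2 N).
It fails at once if the orange tablet is moved more than 20 mm (distance of orange_center from where it was at the start of the episode above 0.02 m).
It fails at once if the vase, bottle or cup is moved more than 30 mm or tipped (distance of any of vase, softener, scoop_cup from where it was at the start of the episode above 0.03 m or angle between any of vase, softener, scoop_cup's own z axis and vertical above 0.4 rad).
It also fails if it takes over 54 s, if anything falls off the work surface, if the arm or the gripper's body presses on something with over 40 N, if the wrist force passes 120 N, or if a joint passes its speed limit or range.

## Working session

There is one attempt and no reset: what is moved stays moved. The work goes in short steps, Python scripts to look and compute and a tool call to move; the robot and the scene stay as the last step left them, time stands still between calls to the robot, and variables do not carry over. Pictures are saved under pics/ and viewed, at most 10 in all, crops included, and the job is handed in when it is done.

Besides the shell and the picture viewer there is one more tool, called after "Call:" by a JSON object that holds its "name" and its "arguments", one argument or row to a line. jog_arm: Moves the arm, as the interface text tells. Its arguments: {"type":"object","properties":{"moves":{"type":"array","items":{"type":"object","properties":{"fingers":{"type":"number"},"slide":{"type":"array","items":{"type":"number"}},"angular":{"type":"array","items":{"type":"number"}}}}},"squeeze":{"type":"number"}},"required":["moves"]}

```bash
mkdir -p pics
cat > h.py <<'E'
from workcell import *
import numpy as np, cv2
from scipy.spatial.transform import Rotation as R
def ray(pic,uv):
    f=pic["color"].shape[0]/2/np.tan(np.radians(pic["fovy"])/2)
    T=np.array(pic["world_from_camera"]); d=np.array([(uv[0]-pic["cx"])/f,(uv[1]-pic["cy"])/f,1.])
    return T[:3,3],T[:3,:3]@d
def atz(pic,uv,z):
    o,d=ray(pic,uv); return o+d*(z-o[2])/d[2]
def tri(obs):
    A=np.zeros((3,3));b=np.zeros(3);L=[]
    for p,uv in obs:
        o,d=ray(p,uv);d=d/np.linalg.norm(d);M=np.eye(3)-np.outer(d,d);A+=M;b+=M@o;L.append((o,d))
    x=np.linalg.solve(A,b); return x,[np.linalg.norm(np.cross(x-o,d)) for o,d in L]
def proj(pic,X):
    f=pic["color"].shape[0]/2/np.tan(np.radians(pic["fovy"])/2)
    c=np.linalg.inv(np.array(pic["world_from_camera"]))@np.r_[X,1]
    return np.array([pic["cx"]+f*c[0]/c[2],pic["cy"]+f*c[1]/c[2]])
def save(pic,n): cv2.imwrite("pics/"+n,cv2.cvtColor(pic["color"],cv2.COLOR_RGB2BGR))
def rq(s): q=s["orientation"]; return R.from_quat([q[1],q[2],q[3],q[0]])
def tool(s,target): return rq(s).inv().apply(np.array(target)-s["tcp_pos"])*1000
E
python3 - <<'E'
from h import *
np.set_printoptions(precision=4,suppress=True)
t=read_camera("top");s=read_camera("side");save(t,"top0.png");save(s,"side0.png")
for n in ["cover_pad","tub","rest","tongs","tongs_grip","tongs_tips","blue_center","orange_center","dish0","dish1","vase","softener","scoop_cup"]:
    a=tip_of(n,t);b=tip_of(n,s)
    print(n,[(np.round(x["point"],1),round(x["p"],2)) for x in a[:2]],[(np.round(x["point"],1),round(x["p"],2)) for x in b[:2]])
    if a and b: print("   ",*tri([(t,a[0]["point"]),(s,b[0]["point"])]))
st=get_state();print(st)
E
```

```text
cover_pad [(array([175.6, 242.2]), 0.94), (array([274.8, 202.4]), 0.33)] [(array([219.6, 138.1]), 0.94)]
    [0.5314 0.2818 0.1173] [np.float64(0.0019554588826833355), np.float64(0.00195545888268342)]
tub [(array([189.1, 237.5]), 0.62), (array([177.7, 240.8]), 0.5)] [(array([226.2, 177.5]), 0.57)]
    [0.5387 0.2792 0.0126] [np.float64(0.0004699458468423657), np.float64(0.0004699458468423819)]
rest [(array([405.3, 272.5]), 0.58), (array([139. , 184.7]), 0.53)] [(array([267.3, 389.9]), 0.87)]
    [ 0.4622 -0.2441 -0.0033] [np.float64(0.0016825342555733893), np.float64(0.0016825342555734154)]
tongs [(array([387., 163.]), 0.44)] [(array([269.4, 384.1]), 0.55)]
    [ 0.6029 -0.2045 -0.0278] [np.float64(0.13093785995475374), np.float64(0.13093785995475377)]
tongs_grip [(array([412.8, 275.3]), 0.82)] [(array([271.9, 373.6]), 0.55)]
    [ 0.4645 -0.2478  0.0439] [np.float64(0.002753350814318846), np.float64(0.0027533508143187703)]
tongs_tips [(array([423.7, 232.9]), 0.58)] [(array([340.9, 375.7]), 0.98), (array([271.5, 386.3]), 0.39)]
    [ 0.5602 -0.2776  0.0293] [np.float64(4.888415623475
[... 1227 characters left out ...]
5)]
scoop_cup [(array([386.5, 162. ]), 0.77)] [(array([413.7, 311.5]), 0.66), (array([264.5, 147. ]), 0.48)]
    [ 0.7352 -0.1982 -0.0006] [np.float64(0.0020282812308182224), np.float64(0.0020282812308183625)]
{'clock': 1.4, 'joint_pos': array([ 0.9924,  0.3132,  0.0461,  1.3036, -0.    ,  1.4312]), 'qvel': array([-0.002 , -0.0005,  0.0001,  0.0009, -0.0007, -0.0005]), 'tau': array([  0.0003, -48.0467,  29.8804,   0.0007,  -0.0001,   0.    ]), 'tcp_pos': array([0.2443, 0.5205, 0.2423]), 'orientation': array([0.    , 0.2176, 0.976 , 0.    ]), 'wrist_force': array([-0.4637,  0.719 , -0.2466]), 'ft_torque': array([-0.021 ,  0.002 , -0.0147]), 'grip_force': 0.0, 'finger_gap': 0.0857528217930635}
```

View pics/top0.png

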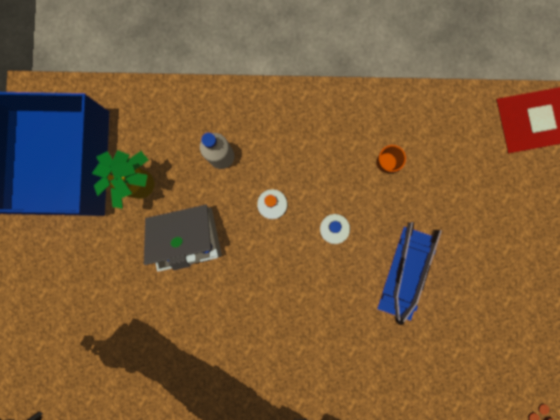

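View pics/side0.png

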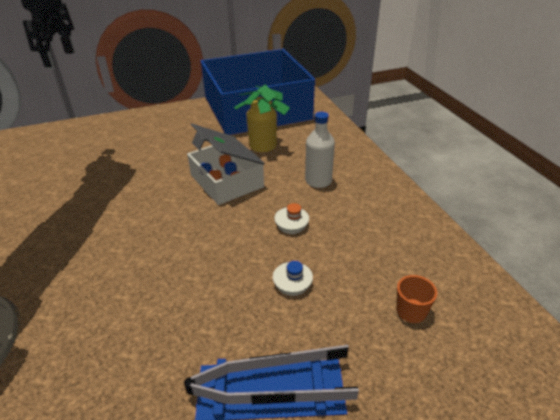

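The networks' points agree with both pictures. In the top view the tub pad is at (176,241), the blue tablet at (335,227), the orange tablet at (271,201), the tongs' tail at (400,320) and the jaws at about (411,228) and (435,235). I'll work out the press move and crop the tongs.

Run:
```python
from h import *
np.set_printoptions(precision=4,suppress=True)
t=read_camera("top");s=read_camera("side")
im=cv2.cvtColor(t["color"],cv2.COLOR_RGB2BGR)[210:330,360:460]
cv2.imwrite("pics/tongs0.png",cv2.resize(im,None,fx=5,fy=5,interpolation=cv2.INTER_CUBIC))
for n,z in [("tongs_grip",.034),("tongs_tips",.034),("blue_center",.031),("orange_center",.031),("rest",0)]:
    for p in (t,s):
        a=tip_of(n,p);print(n,[(atz(p,x["point"],z),round(x["p"],2)) for x in a[:2]])
a=atz(t,(157,268),.06);b=atz(t,(217,258),.06);print("tub front",a,b)
st=get_state();print(st["clock"],tool(st,[.513,.277,.18]))
```

```text
tongs_grip [(array([ 0.4692, -0.2461,  0.034 ]), 0.98), (array([ 0.5599, -0.2743,  0.034 ]), 0.39)]
tongs_grip [(array([ 0.4722, -0.2479,  0.034 ]), 0.68), (array([ 0.5571, -0.0964,  0.034 ]), 0.61)]
tongs_tips [(array([ 0.5639, -0.2736,  0.034 ]), 0.82)]
tongs_tips [(array([ 0.5588, -0.2809,  0.034 ]), 0.8)]
blue_center [(array([ 0.57 , -0.067,  0.031]), 0.69)]
blue_center [(array([ 0.571 , -0.0624,  0.031 ]), 0.7)]
orange_center [(array([0.6326, 0.0905, 0.031 ]), 0.61)]
orange_center [(array([0.6294, 0.0827, 0.031 ]), 0.53)]
rest [(array([ 0.4637, -0.237 ,  0.    ]), 0.58)]
rest [(array([ 0.4681, -0.245 ,  0.    ]), 0.75)]
tub front [0.4693 0.3382 0.06  ] [0.4943 0.203  0.06  ]
2.0 [-346.7127 -106.339    62.3365]
```

View pics/tongs0.png

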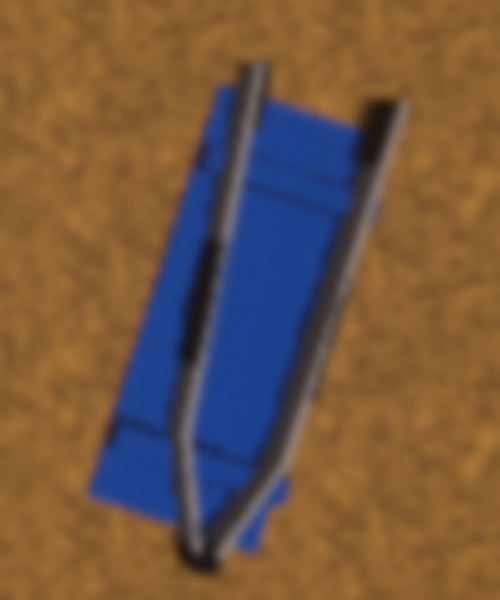

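The enlarged view has the jaw tip ends at (411.6,223) and (441,230.6) and the tail at (400.6,322) in full-image pixels. I'll press the cover first.

Call:
{"name": "jog_arm", "arguments": {
  "moves": [
    {"fingers":1,"slide":[-347,-106,62]},
    {"fingers":1,"slide":[-347,-106,62]},
    {"fingers":1,"slide":[-347,-106,62]},
    {"fingers":1,"slide":[-347,-106,62]},
    {"fingers":1,"slide":[-347,-106,62]},
    {"fingers":1,"slide":[-347,-106,62]},
    {"fingers":1,"slide":[-347,-106,62]},
    {"fingers":1,"slide":[-347,-106,62]},
    {"fingers":1,"slide":[-347,-106,62]},
    {"fingers":1,"slide":[-347,-106,62]}
  ]
}}

```text
schema error: expected keys fingers, slide, angular
```

Call:
{"name": "jog_arm", "arguments": {
  "moves": [
    {"fingers":1,"slide":[-347,-106,62],"angular":[0,0,0]},
    {"fingers":1,"slide":[-347,-106,62],"angular":[0,0,0]},
    {"fingers":1,"slide":[-347,-106,62],"angular":[0,0,0]},
    {"fingers":1,"slide":[-347,-106,62],"angular":[0,0,0]},
    {"fingers":1,"slide":[-347,-106,62],"angular":[0,0,0]},
    {"fingers":1,"slide":[-347,-106,62],"angular":[0,0,0]},
    {"fingers":1,"slide":[-347,-106,62],"angular":[0,0,0]},
    {"fingers":1,"slide":[-347,-106,62],"angular":[0,0,0]},
    {"fingers":1,"slide":[-347,-106,62],"angular":[0,0,0]},
    {"fingers":1,"slide":[-347,-106,62],"angular":[0,0,0]}
  ]
}}

```text
clock: 2.83
tcp_pos: [0.5176, 0.2727, 0.1788]
orientation: [0.001, 0.221, 0.975, -0.001]
wrist_force: [-0.8, 0.9, -0.0]
finger_gap: 0.0003
grip_force: 0.0
```

Call:
{"name": "jog_arm", "arguments": {
  "moves": [
    {"fingers":1,"slide":[0,0,25],"angular":[0,0,0]},
    {"fingers":1,"slide":[0,0,45],"angular":[0,0,0]},
    {"fingers":1,"slide":[0,0,60],"angular":[0,0,0]},
    {"fingers":1,"slide":[0,0,75],"angular":[0,0,0]},
    {"fingers":1,"slide":[0,0,85],"angular":[0,0,0]},
    {"fingers":1,"slide":[0,0,92],"angular":[0,0,0]},
    {"fingers":1,"slide":[0,0,97],"angular":[0,0,0]},
    {"fingers":1,"slide":[0,0,101],"angular":[0,0,0]},
    {"fingers":1,"slide":[0,0,103],"angular":[0,0,0]},
    {"fingers":1,"slide":[0,0,103],"angular":[0,0,0]}
  ]
}}

```text
clock: 3.67
tcp_pos: [0.5137, 0.2774, 0.0775]
orientation: [0.0, 0.218, 0.976, 0.0]
wrist_force: [-0.1, -0.9, 1.0]
finger_gap: 0.0001
grip_force: 0.0
```

Call:
{"name": "jog_arm", "arguments": {
  "moves": [
    {"fingers":1,"slide":[0,0,2],"angular":[0,0,0]},
    {"fingers":1,"slide":[0,0,3],"angular":[0,0,0]},
    {"fingers":1,"slide":[0,0,3],"angular":[0,0,0]}
  ]
}}

```text
clock: 3.92
tcp_pos: [0.514, 0.2775, 0.0767]
orientation: [0.001, 0.218, 0.976, 0.001]
wrist_force: [-4.7, -2.1, 12.1]
finger_gap: 0.0001
grip_force: 6.1
```

Call:
{"name": "jog_arm", "arguments": {
  "moves": [
    {"fingers":1,"slide":[0,0,2],"angular":[0,0,0]},
    {"fingers":1,"slide":[0,0,2],"angular":[0,0,0]},
    {"fingers":1,"slide":[0,0,-10],"angular":[0,0,0]},
    {"fingers":1,"slide":[0,0,-40],"angular":[0,0,0]},
    {"fingers":0.5,"slide":[0,0,-80],"angular":[0,0,0]},
    {"fingers":0,"slide":[0,0,-120],"angular":[0,0,0]},
    {"fingers":0,"slide":[0,0,-120],"angular":[0,0,0]}
  ]
}}

```text
clock: 4.5
tcp_pos: [0.5177, 0.2789, 0.2034]
orientation: [0.006, 0.218, 0.976, 0.004]
wrist_force: [1.3, 0.0, -0.1]
finger_gap: 0.0359
grip_force: 0.0
```

Run:
```python
from h import *
np.set_printoptions(precision=4,suppress=True)
t=read_camera("top");s=read_camera("side")
save(s,"side1.png")
a=tip_of("cover_pad",t);b=tip_of("cover_pad",s);print([x["point"] for x in b])
if a and b: print(tri([(t,a[0]["point"]),(s,b[0]["point"])]))
tl=atz(t,(411.6,223),.046);tr=atz(t,(441,230.6),.046);ta=atz(t,(400.6,322),.046)
m=(tl+tr)/2; d=m-ta; L=np.linalg.norm(d); d/=L
print("ends",tl,tr,"tail",ta,"len",L,"yaw deg",np.degrees(np.arctan2(d[1],d[0])),"grip",ta+d*.115*L/.24)
st=get_state();print(st["clock"],st["tcp_pos"],st["orientation"],st["joint_pos"])
```

```text
[[216.5, 158.1]]
(array([0.5144, 0.2765, 0.0731]), [np.float64(0.006026663731705886), np.float64(0.006026663731705739)])
ends [ 0.5824 -0.2436  0.046 ] [ 0.5661 -0.3117  0.046 ] tail [ 0.3555 -0.2183  0.046 ] len 0.22663565976783018 yaw deg -15.178074584709135 grip [ 0.4603 -0.2467  0.046 ]
4.7 [0.5132 0.2771 0.1938] [-0.0002  0.2176  0.976  -0.0001] [ 0.3575  0.3467 -0.0261  1.1983  0.0001  0.7962]
```

View pics/side1.png

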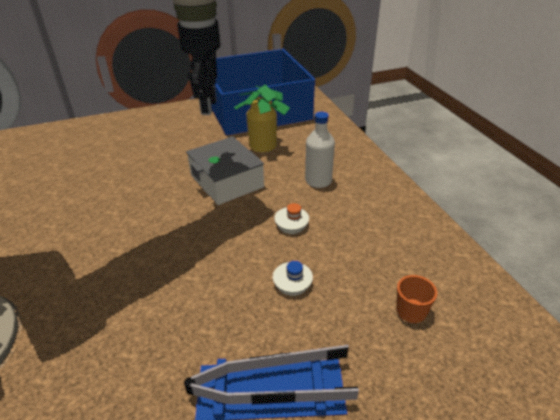

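The cover is shut, with the pad at (216,158) level on the tub and the gripper clear of it. Next I go above the tongs grip at about (0.466, -0.248), yaw about -16.5°.

Call:
{"name": "jog_arm", "arguments": {
  "moves": [
    {"fingers":0,"slide":[-181,-495,44],"angular":[0,0,-8.7]},
    {"fingers":0,"slide":[-181,-495,44],"angular":[0,0,-8.7]},
    {"fingers":0,"slide":[-181,-495,44],"angular":[0,0,-8.7]},
    {"fingers":0,"slide":[-181,-495,44],"angular":[0,0,-8.7]},
    {"fingers":0,"slide":[-181,-495,44],"angular":[0,0,-8.7]},
    {"fingers":0,"slide":[-181,-495,44],"angular":[0,0,-8.7]},
    {"fingers":0,"slide":[-181,-495,44],"angular":[0,0,-8.7]},
    {"fingers":0,"slide":[-181,-495,44],"angular":[0,0,-8.7]},
    {"fingers":0,"slide":[-181,-495,44],"angular":[0,0,-8.7]},
    {"fingers":0,"slide":[-181,-495,44],"angular":[0,0,-8.7]}
  ]
}}

```text
clock: 5.53
tcp_pos: [0.4753, -0.1359, 0.1579]
orientation: [-0.001, 0.143, 0.99, 0.001]
wrist_force: [1.6, 0.0, -0.1]
finger_gap: 0.0858
grip_force: 0.0
```

Run:
```python
from h import *
np.set_printoptions(precision=4,suppress=True)
t=read_camera("top");s=read_camera("side")
for n in ("tongs_grip","tongs_tips"):
    a=tip_of(n,t);b=tip_of(n,s)
    print(n,[(atz(t,x["point"],.034),x["p"]) for x in a[:2]],[(atz(s,x["point"],.034),x["p"]) for x in b[:2]])
st=get_state();y=rq(st).apply([0,1,0]);print(st["clock"],st["tcp_pos"],np.degrees(np.arctan2(y[1],y[0])),tool(st,[.466,-.248,.15]))
```

```text
tongs_grip [(array([ 0.5672, -0.0606,  0.034 ]), 0.33)] [(array([ 0.4665, -0.2524,  0.034 ]), 0.94), (array([ 0.4601, -0.2588,  0.034 ]), 0.62)]
tongs_tips [(array([ 0.5658, -0.2755,  0.034 ]), 0.6), (array([ 0.569 , -0.0669,  0.034 ]), 0.38)] [(array([ 0.5685, -0.0866,  0.034 ]), 0.68), (array([ 0.5638, -0.2795,  0.034 ]), 0.6)]
5.8333 [ 0.4762 -0.1336  0.1587] 73.58286729648526 [ -22.5467 -112.6808    8.5535]
```

Call:
{"name": "jog_arm", "arguments": {
  "moves": [
    {"fingers":0,"slide":[-24,-113,10],"angular":[0,0,0]},
    {"fingers":0,"slide":[-24,-113,10],"angular":[0,0,0]},
    {"fingers":0,"slide":[-24,-113,10],"angular":[0,0,0]},
    {"fingers":0,"slide":[-24,-113,50],"angular":[0,0,0]},
    {"fingers":0,"slide":[-24,-113,60],"angular":[0,0,0]},
    {"fingers":0,"slide":[-24,-113,60],"angular":[0,0,0]}
  ]
}}

```text
clock: 6.33
tcp_pos: [0.4656, -0.2463, 0.0963]
orientation: [-0.004, 0.142, 0.99, 0.002]
wrist_force: [-0.1, 0.9, -0.8]
finger_gap: 0.0854
grip_force: 0.0
```

Run:
```python
from h import *
np.set_printoptions(precision=4,suppress=True)
t=read_camera("top");s=read_camera("side")
o=[]
for p,(r0,r1,c0,c1) in ((s,(250,420,160,400)),(t,(200,340,340,480))):
    im=cv2.cvtColor(p["color"],cv2.COLOR_RGB2BGR)[r0:r1,c0:c1];o.append(cv2.resize(im,None,fx=570/im.shape[0]*.58,fy=570/im.shape[0]*.58,interpolation=cv2.INTER_CUBIC))
cv2.imwrite("pics/pre.png",np.hstack([x[:328] for x in o])); print([x.shape for x in o])
st=get_state();y=rq(st).apply([0,1,0]);print(st["clock"],st["tcp_pos"],np.degrees(np.arctan2(y[1],y[0])),proj(s,st["tcp_pos"]),proj(t,st["tcp_pos"]))
```

```text
[(331, 467, 3), (331, 331, 3)]
6.4333 [ 0.4679 -0.2475  0.0997] 73.71287476888594 [271.199  349.5046] [421.6548 275.1028]
```

View pics/pre.png

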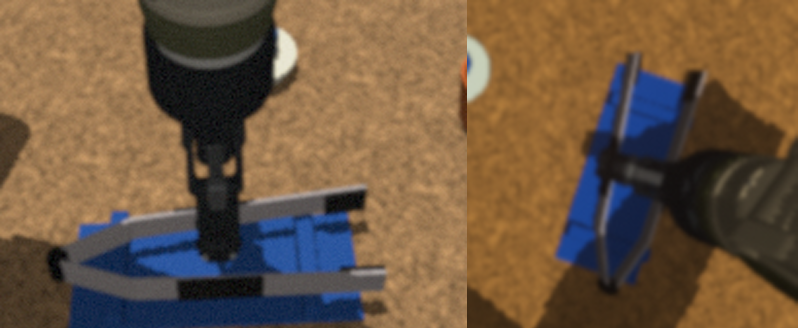

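Side crop: the fingers are lined up with the sleeve's middle (px 218 against 222), astride both arms. I'll descend.

Call:
{"name": "jog_arm", "arguments": {
  "moves": [
    {"fingers":0,"slide":[0,-1,30],"angular":[0,0,0]},
    {"fingers":0,"slide":[0,-1,50],"angular":[0,0,0]},
    {"fingers":0,"slide":[0,-1,65],"angular":[0,0,0]},
    {"fingers":0,"slide":[0,-1,76],"angular":[0,0,0]},
    {"fingers":0,"slide":[0,-1,76],"angular":[0,0,0]},
    {"fingers":0,"slide":[0,-1,76],"angular":[0,0,0]}
  ]
}}

```text
clock: 6.93
tcp_pos: [0.4686, -0.2499, 0.0249]
orientation: [0.0, 0.142, 0.99, -0.0]
wrist_force: [0.1, -0.2, 0.0]
finger_gap: 0.0853
grip_force: 0.0
```

Call:
{"name": "jog_arm", "arguments": {
  "moves": [
    {"fingers":0.25,"slide":[0,0,0],"angular":[0,0,0]},
    {"fingers":0.3,"slide":[0,0,0],"angular":[0,0,0]},
    {"fingers":0.35,"slide":[0,0,0],"angular":[0,0,0]},
    {"fingers":0.37,"slide":[0,0,0],"angular":[0,0,0]},
    {"fingers":0.37,"slide":[0,0,0],"angular":[0,0,0]},
    {"fingers":0.37,"slide":[0,0,0],"angular":[0,0,0]}
  ],
  "squeeze": 40
}}

```text
clock: 7.43
tcp_pos: [0.4696, -0.2516, 0.0267]
orientation: [0.002, 0.143, 0.99, -0.001]
wrist_force: [-1.8, 1.3, 11.6]
finger_gap: 0.0542
grip_force: 12.3
```

Call:
{"name": "jog_arm", "arguments": {
  "moves": [
    {"fingers":0.37,"slide":[0,0,-8],"angular":[0,0,0]},
    {"fingers":0.37,"slide":[0,0,-20],"angular":[0,0,0]},
    {"fingers":0.37,"slide":[0,0,-40],"angular":[0,0,0]},
    {"fingers":0.37,"slide":[0,0,-60],"angular":[0,0,0]},
    {"fingers":0.37,"slide":[0,0,-80],"angular":[0,0,0]},
    {"fingers":0.37,"slide":[0,0,-90],"angular":[0,0,0]},
    {"fingers":0.37,"slide":[0,0,-90],"angular":[0,0,0]},
    {"fingers":0.37,"slide":[0,0,-90],"angular":[0,0,0]}
  ]
}}

```text
clock: 8.1
tcp_pos: [0.4681, -0.2509, 0.1142]
orientation: [0.001, 0.143, 0.99, -0.0]
wrist_force: [-0.8, 0.7, -0.8]
finger_gap: 0.0544
grip_force: 9.8
```

Run:
```python
from h import *
np.set_printoptions(precision=4,suppress=True)
t=read_camera("top");s=read_camera("side");save(s,"side2.png")
for n in ("tongs_grip","tongs_tips"):
    a=tip_of(n,t);b=tip_of(n,s);print(n,[x["point"] for x in a[:2]],[x["point"] for x in b[:2]])
    if a and b: print(tri([(t,a[0]["point"]),(s,b[0]["point"])]))
st=get_state();y=rq(st).apply([0,1,0]);x=rq(st).apply([-1,0,0]);g=rq(st).apply([0,0,-.008])+st["tcp_pos"]
print(st["clock"],st["tcp_pos"],st["finger_gap"],st["grip_force"],st["wrist_force"],np.degrees(np.arctan2(y[1],y[0])),"pred tips",g+.099*x, proj(s,g+.099*x))
```

```text
tongs_grip [[424.4, 278.0]] [[269.5, 340.0]]
(array([ 0.4651, -0.2463,  0.1203]), [np.float64(0.0013269826543403887), np.float64(0.0013269826543404345)])
tongs_tips [[439.5, 235.3]] [[342.5, 338.4]]
(array([ 0.5546, -0.278 ,  0.1211]), [np.float64(0.00017547140988579646), np.float64(0.00017547140988585634)])
8.4 [ 0.4672 -0.2502  0.1127] 0.05385682067840626 9.785463362932205 [ 0.0973 -0.4758 -1.1467] 73.55537204725061 pred tips [ 0.5621 -0.2783  0.1205] [347.6798 337.1381]
```

View pics/side2.png

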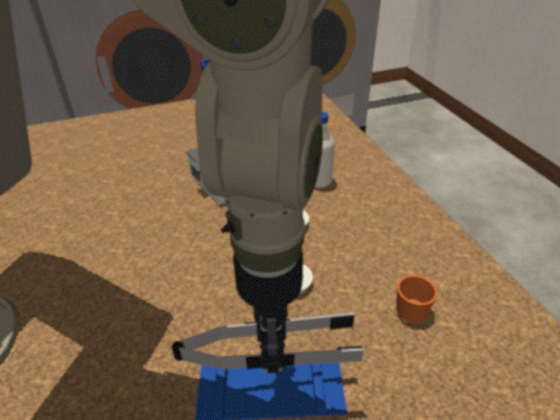

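Side view: the tongs are level and clear of the rest, with the jaws at about (342,338), and held at 9.8 N. I'll carry them above the blue tablet.

Call:
{"name": "jog_arm", "arguments": {
  "moves": [
    {"fingers":0.36,"slide":[2,9,0],"angular":[0,0,0]},
    {"fingers":0.36,"slide":[7,30,0],"angular":[0,0,0]},
    {"fingers":0.36,"slide":[14,60,0],"angular":[0,0,0]},
    {"fingers":0.36,"slide":[21,90,0],"angular":[0,0,0]},
    {"fingers":0.36,"slide":[28,120,0],"angular":[0,0,0]},
    {"fingers":0.36,"slide":[35,150,5],"angular":[0,0,0]},
    {"fingers":0.36,"slide":[42,180,10],"angular":[0,0,0]},
    {"fingers":0.36,"slide":[47,200,15],"angular":[0,0,0]},
    {"fingers":0.36,"slide":[48,207,20],"angular":[0,0,0]},
    {"fingers":0.36,"slide":[48,207,23],"angular":[0,0,0]}
  ]
}}

```text
clock: 9.23
tcp_pos: [0.4797, -0.0366, 0.0901]
orientation: [-0.001, 0.141, 0.99, 0.0]
wrist_force: [-0.5, -0.7, -0.4]
finger_gap: 0.0547
grip_force: 9.7
```

Run:
```python
from h import *
np.set_printoptions(precision=4,suppress=True)
t=read_camera("top");s=read_camera("side")
for n in ("tongs_grip","tongs_tips","blue_center"):
    a=tip_of(n,t);b=tip_of(n,s);print(n,[(x["point"],x["p"]) for x in a[:2]],[(x["point"],x["p"]) for x in b[:2]])
    if a and b: print(tri([(t,a[0]["point"]),(s,b[0]["point"])]))
o=[]
for p,(r0,r1,c0,c1) in ((s,(200,330,200,360)),(t,(170,300,290,410))):
    im=cv2.cvtColor(p["color"],cv2.COLOR_RGB2BGR)[r0:r1,c0:c1];o.append(cv2.resize(im,None,fx=2.8,fy=2.8,interpolation=cv2.INTER_CUBIC))
cv2.imwrite("pics/over.png",np.hstack(o))
st=get_state();x=rq(st).apply([-1,0,0]);g=rq(st).apply([0,0,-.008])+st["tcp_pos"]
print(st["clock"],st["tcp_pos"],st["finger_gap"],st["grip_force"],"pred tips",g+.096*x,proj(s,g+.096*x),proj(t,g+.096*x))
```

```text
tongs_grip [([322.9, 269.0], 0.83)] [([234.1, 243.2], 0.55), ([293.2, 268.9], 0.31)]
(array([ 0.477 , -0.0336,  0.0994]), [np.float64(5.327329461404342e-05), np.float64(5.327329461420666e-05)])
tongs_tips [([335.9, 227.2], 0.92)] []
blue_center [([274.8, 203.7], 0.54), ([333.5, 226.2], 0.46)] [([293.5, 268.5], 0.55)]
(array([ 0.6327,  0.0794, -0.1303]), [np.float64(0.003417107000326408), np.float64(0.0034171070003263227)])
9.6333 [ 0.4806 -0.0395  0.091 ] 0.05419436644198573 9.663309752941132 pred tips [ 0.5726 -0.0669  0.0991] [294.9191 242.1632] [338.6931 225.202 ]
```

View pics/over.png

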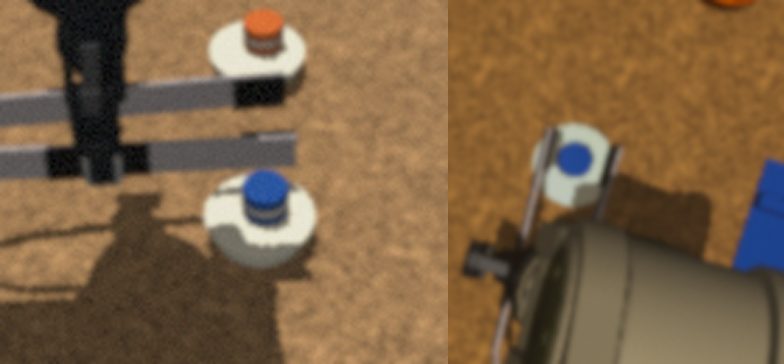

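Run:
```python
from h import *
np.set_printoptions(precision=4,suppress=True)
t=read_camera("top")
st=get_state();x=rq(st).apply([-1,0,0]);y=rq(st).apply([0,1,0]);zt=st["tcp_pos"][2]+.02
l=atz(t,(326.0,216.4),zt);r=atz(t,(349.6,223.6),zt);b=atz(t,(335,226.4),.042);m=(l+r)/2
print(m,"gap out",np.linalg.norm(l-r),"blue",b,"blue-mid along,lat(tool y)",(b-m)@x*1e3,(b-m)@y*1e3, "blue-tcp",(b-st["tcp_pos"])@x*1e3,(b-st["tcp_pos"])@y*1e3, "mid-tcp",(m-st["tcp_pos"])@x*1e3,(m-st["tcp_pos"])@y*1e3)
```

```text
[ 0.5834 -0.0631  0.111 ] gap out 0.05300277325756368 blue [ 0.5714 -0.0665  0.042 ] blue-mid along,lat(tool y) -10.59989177782169 -6.6692184458061 blue-tcp 94.75212747356828 -0.12493993059772433 mid-tcp 105.35201925138995 6.544278515208376
```

Call:
{"name": "jog_arm", "arguments": {
  "moves": [
    {"fingers":0.36,"slide":[0,-3,12],"angular":[0,0,0]},
    {"fingers":0.36,"slide":[0,-4,24],"angular":[0,0,0]},
    {"fingers":0.36,"slide":[0,-4,30],"angular":[0,0,0]},
    {"fingers":0.36,"slide":[0,-4,30],"angular":[0,0,0]},
    {"fingers":0.36,"slide":[0,-4,30],"angular":[0,0,0]}
  ]
}}

```text
clock: 10.1
tcp_pos: [0.4789, -0.0425, 0.0607]
orientation: [-0.0, 0.143, 0.99, 0.0]
wrist_force: [0.2, -0.0, -0.5]
finger_gap: 0.0544
grip_force: 9.7
```

Run:
```python
from h import *
np.set_printoptions(precision=4,suppress=True)
t=read_camera("top");s=read_camera("side")
o=[]
for p,(r0,r1,c0,c1) in ((s,(230,300,250,330)),(t,(200,270,310,390))):
    im=cv2.cvtColor(p["color"],cv2.COLOR_RGB2BGR)[r0:r1,c0:c1];o.append(cv2.resize(im,None,fx=5,fy=5,interpolation=cv2.INTER_CUBIC))
cv2.imwrite("pics/over2.png",np.hstack(o))
st=get_state();x=rq(st).apply([-1,0,0]);y=rq(st).apply([0,1,0]);T=st["tcp_pos"]
print(st["clock"],T,st["finger_gap"],st["grip_force"])
for n in ("tongs_tips","blue_center"):
  for p in (t,s):
    for q in tip_of(n,p)[:2]:
        w=atz(p,q["point"],T[2]+.008 if n=="tongs_tips" else .031)-T; print(n,q["point"],round(q["p"],2),"along",w@x*1e3,"lat",w@y*1e3)
```

```text
10.2 [ 0.4796 -0.0425  0.0613] 0.054838833250653383 9.664043337106705
tongs_tips [335.6, 226.4] 0.84 along 93.43528817474385 lat 5.014756794746997
tongs_tips [294.0, 256.2] 0.85 along 94.47783243280206 lat -0.04790543961711489
blue_center [334.5, 223.4] 0.69 along 101.8461440742758 lat 4.865538561029322
blue_center [267.5, 202.4] 0.6 along 101.67276436233121 lat 170.49559052126318
blue_center [294.1, 269.1] 0.63 along 95.46465061254052 lat 6.175479349469115
```

View pics/over2.png

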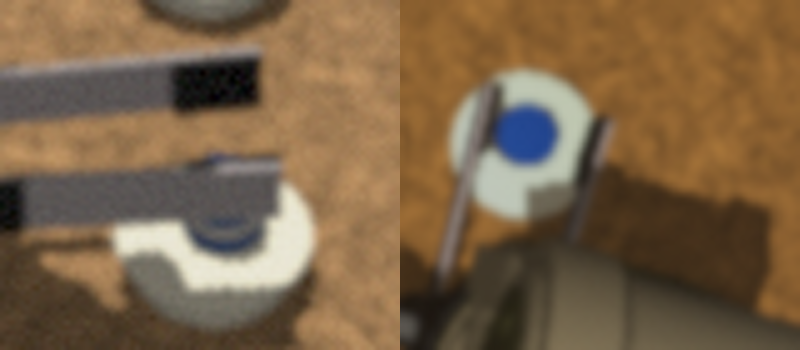

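Run:
```python
from h import *
np.set_printoptions(precision=4,suppress=True)
t=read_camera("top");s=read_camera("side")
st=get_state();x=rq(st).apply([-1,0,0]);y=rq(st).apply([0,1,0]);T=st["tcp_pos"]
def sh(n,w): print(n,"along",(w-T)@x*1e3,"lat",(w-T)@y*1e3)
tp=lambda u,v:(310+(u-400)/5,200+v/5)
sp=lambda u,v:(250+u/5,230+v/5)
sh("top blue",atz(t,tp(527,134),.042)); 
sh("top Linner",atz(t,tp(494,121),T[2]+.02)); sh("top Rinner",atz(t,tp(589,155),T[2]+.02))
sh("top Lend",atz(t,tp(491,85),T[2]+.02)); sh("top Rend",atz(t,tp(606,120),T[2]+.02))
for n,u,v,z in (("far top",260,52,.02),("far bot",258,105,-.004),("near top",281,158,.02),("near bot",280,216,-.004)): sh("side "+n,atz(s,sp(u,v),T[2]+z))
c=rq(st).inv()
for lat in (0,):
    for p,name in ((s,"side"),(t,"top")): print(name,"tcp-based blue px if at along95,lat+5:",proj(p,np.r_[(T+.095*x+.005*y)[:2],.031]))
sh("side blue",atz(s,sp(228,205),.031))
```

```text
top blue along 94.40590719562032 lat 1.7448094461656278
top Linner along 93.07724901370716 lat 22.254821153478943
top Rinner along 91.32218143067541 lat -22.54275739239056
top Lend along 108.02269443362333 lat 28.25470953636906
top Rend along 108.50566045047074 lat -25.228646935831584
side far top along 110.80009111713763 lat 25.449014274566682
side far bot along 110.37476593192692 lat 23.886769356176245
side near top along 112.53303852997234 lat -25.87466122389183
side near bot along 112.40186689379765 lat -29.35569565412742
side tcp-based blue px if at along95,lat+5: [293.7289 269.5728]
top tcp-based blue px if at along95,lat+5: [333.5207 226.2587]
side blue along 97.96647225564163 lat 1.3357032543134222
```

The jaws are centred to within about 2 mm of the tablet: inner faces at ±22 mm laterally, tablet at +2 mm, jaw centre about 95 mm ahead, same as the tablet. Now I descend with a 2 mm correction.

Call:
{"name": "jog_arm", "arguments": {
  "moves": [
    {"fingers":0.36,"slide":[0,2,5],"angular":[0,0,0]},
    {"fingers":0.36,"slide":[0,2,12],"angular":[0,0,0]},
    {"fingers":0.36,"slide":[0,2,20],"angular":[0,0,0]},
    {"fingers":0.36,"slide":[0,2,27],"angular":[0,0,0]},
    {"fingers":0.36,"slide":[0,2,32],"angular":[0,0,0]},
    {"fingers":0.36,"slide":[0,2,32],"angular":[0,0,0]},
    {"fingers":0.36,"slide":[0,2,32],"angular":[0,0,0]}
  ]
}}

```text
clock: 11.08
tcp_pos: [0.4792, -0.0404, 0.0281]
orientation: [-0.001, 0.143, 0.99, 0.0]
wrist_force: [-0.2, 0.2, -1.3]
finger_gap: 0.0548
grip_force: 9.7
```

Run:
```python
from h import *
np.set_printoptions(precision=4,suppress=True)
t=read_camera("top");s=read_camera("side")
o=[]
for p,(r0,r1,c0,c1) in ((s,(230,300,250,330)),(t,(200,270,310,390))):
    im=cv2.cvtColor(p["color"],cv2.COLOR_RGB2BGR)[r0:r1,c0:c1];o.append(cv2.resize(im,None,fx=5,fy=5,interpolation=cv2.INTER_CUBIC))
cv2.imwrite("pics/on.png",np.hstack(o))
st=get_state();print(st["clock"],st["tcp_pos"],st["finger_gap"],st["grip_force"],st["wrist_force"],st["orientation"])
```

```text
11.1833 [ 0.4799 -0.0405  0.0288] 0.054670305613145856 9.665333479642868 [-0.5463 -0.1569 -1.5658] [0.0001 0.143  0.9897 0.    ]
```

View pics/on.png

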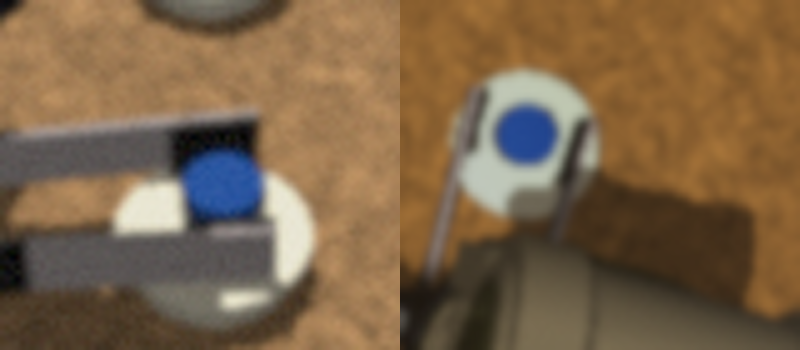

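The tablet stands centred between the jaws: top crop disc at (527,134), pads at about 480 and 573. Closing.

Call:
{"name": "jog_arm", "arguments": {
  "moves": [
    {"fingers":0.4,"slide":[0,0,0],"angular":[0,0,0]},
    {"fingers":0.43,"slide":[0,0,-1],"angular":[0,0,0]},
    {"fingers":0.46,"slide":[0,0,-1],"angular":[0,0,0]},
    {"fingers":0.5,"slide":[0,0,-1],"angular":[0,0,0]},
    {"fingers":0.6,"slide":[0,0,-1],"angular":[0,0,0]},
    {"fingers":0.6,"slide":[0,0,-1],"angular":[0,0,0]},
    {"fingers":0.6,"slide":[0,0,-1],"angular":[0,0,0]},
    {"fingers":0.6,"slide":[0,0,-1],"angular":[0,0,0]}
  ],
  "squeeze": 40
}}

```text
clock: 11.85
tcp_pos: [0.4801, -0.0405, 0.03]
orientation: [0.0, 0.143, 0.99, 0.0]
wrist_force: [-0.0, 0.2, 1.5]
finger_gap: 0.0459
grip_force: 41.2
```

Call:
{"name": "jog_arm", "arguments": {
  "moves": [
    {"fingers":0.6,"slide":[0,0,-4],"angular":[0,0,0]},
    {"fingers":0.6,"slide":[0,0,-12],"angular":[0,0,0]},
    {"fingers":0.6,"slide":[0,0,-25],"angular":[0,0,0]},
    {"fingers":0.6,"slide":[0,0,-40],"angular":[0,0,0]},
    {"fingers":0.6,"slide":[0,0,-58],"angular":[0,0,0]},
    {"fingers":0.6,"slide":[0,0,-76],"angular":[0,0,0]},
    {"fingers":0.6,"slide":[0,0,-90],"angular":[0,0,0]},
    {"fingers":0.6,"slide":[0,0,-100],"angular":[0,0,0]},
    {"fingers":0.6,"slide":[0,0,-105],"angular":[0,0,0]},
    {"fingers":0.6,"slide":[0,0,-105],"angular":[0,0,0]}
  ]
}}

```text
clock: 12.68
tcp_pos: [0.4803, -0.0406, 0.1359]
orientation: [0.001, 0.143, 0.99, -0.0]
wrist_force: [0.4, 0.0, -2.1]
finger_gap: 0.046
grip_force: 41.0
```

Call:
{"name": "jog_arm", "arguments": {
  "moves": [
    {"fingers":0.6,"slide":[0,0,0],"angular":[0,0,0]},
    {"fingers":0.6,"slide":[0,0,0],"angular":[0,0,0]},
    {"fingers":0.6,"slide":[0,0,0],"angular":[0,0,0]},
    {"fingers":0.6,"slide":[0,0,0],"angular":[0,0,0]},
    {"fingers":0.6,"slide":[0,0,0],"angular":[0,0,0]},
    {"fingers":0.6,"slide":[0,0,0],"angular":[0,0,0]}
  ]
}}

```text
clock: 13.18
tcp_pos: [0.4795, -0.0404, 0.1344]
orientation: [-0.0, 0.143, 0.99, 0.0]
wrist_force: [1.0, 0.3, -1.5]
finger_gap: 0.0459
grip_force: 41.0
```

Run:
```python
from h import *
np.set_printoptions(precision=4,suppress=True)
t=read_camera("top");s=read_camera("side");save(s,"side3.png")
a=tip_of("blue_center",t);b=tip_of("blue_center",s)
print([x["point"] for x in a[:2]],[x["point"] for x in b[:2]]); 
if a and b: print(tri([(t,a[0]["point"]),(s,b[0]["point"])]))
st=get_state();print(st["clock"],st["tcp_pos"],st["finger_gap"],st["grip_force"],st["wrist_force"])
```

```text
[[341.8, 223.8]] [[271.7, 389.2], [292.6, 223.8]]
(array([ 0.5475, -0.1186, -0.2498]), [np.float64(0.04083048996449907), np.float64(0.04083048996449895)])
13.3833 [ 0.4797 -0.0405  0.1347] 0.04539425429943584 40.99384473680402 [ 0.5503 -0.1346 -1.1156]
```

View pics/side3.png

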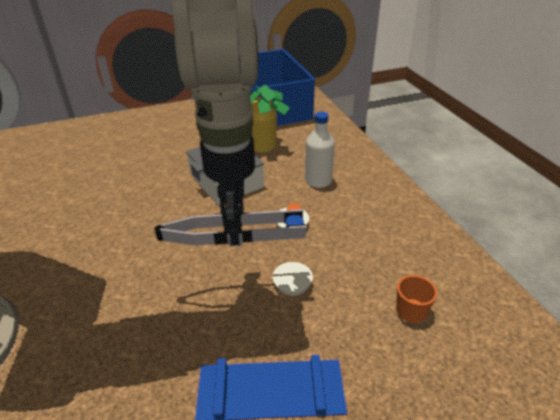

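The side view shows the blue tablet between the jaws at (294,221), its dish at (292,280) empty, the cover shut and the bystanders in place. Handing in.

```bash
python3 -c "
from workcell import *
print(hand_in())"
```

```text
the job is handed in; nothing more can be done
None
```

I pressed the tub cover shut and handed the job in with the gripper holding the tongs and the blue tablet between their jaws, about 13–14 cm above the table by the arm's measured height; `hand_in()` returned no verdict.

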